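Pack the milk-sampling carrier with the kit that belongs in it

TASK

Pack the blue sampling carrier for a farm visit: lay the probe thermometer flat in its shaped slot with the head in the wide end, and stand the empty milk bottle, the red-lidded sample jar and the amber dropper bottle upright, each fully down in the foam pocket cut to its size. Carry the bottle, the jar and the dropper without tipping them over. Leave the cream-capped bottle full of milk and the yellow-lidded jar standing where they are: they are samples already taken and do not travel.

Things in the scene. Friction and masses are not known exactly. Their poses are not given: they have to be found in the camera images.
- empty_bottle: Milk bottle of clear plastic with no milk in it and a white ribbed cap, standing on the bench: 112 mm tall, 58 mm in diameter (solid so up to 100 mm), cap 52 mm in diameter; 60 g. Origin: centre of the underside; z up. Belongs in the largest pocket.
- red_jar: Red-lidded jar: translucent plastic sample jar with a red screw lid, 69 mm tall; lid 54 mm in diameter, from 55 to 69 mm above the underside, body 48 mm and narrower downward. Origin: centre of the underside; z up. About 70 g. Stands on the bench. Belongs in the middle-sized pocket; seated, its lid stands clear of the foam.
- dropper: Amber dropper bottle with a black rubber bulb, 105 mm tall in all; the amber body is 33 mm in diameter and 66 mm high (grasp it here), the bulb above is slimmer. About 50 g. Origin: centre of the underside; z up. Stands on the bench. Belongs in the smallest pocket.
- thermometer: Pocket probe thermometer lying flat on the bench, display up, 163 mm long: head 22 mm wide, 64 mm long, 15 mm high, thin steel probe beyond it; 40 g, nearly all in the head. Origin: middle of the whole length, at the underside. y axis lengthwise: head from y = -82 to -18 mm (grasp at y = -50 mm), probe to +y; z up.
- milk_bottle: Look-alike that stays: the same bottle, 58 mm in diameter and 112 mm tall, but full of milk and with a cream-coloured cap. Origin: centre of the underside; z up. Stands on the bench. (Behind the row of things a fixed drawer cabinet, 0.21 m high, fills x over 0.51 m at y under -0.06 m; its handles reach forward to x = 0.47 m: carry things round it.)
- yellow_jar: Look-alike that stays: translucent plastic sample jar with a yellow screw lid, 69 mm tall; lid 54 mm in diameter, from 55 to 69 mm above the underside, body 48 mm and narrower downward. Origin: centre of the underside; z up. Stands on the bench.
- bottle_pocket: Dark foam block, 84 x 84 mm, pocket floor yellow, in the fixed blue tray, in any of 3 places in a row (85 mm apart). Its top is 38 mm above its origin (42 mm above the bench). Round pocket in the middle, 66 mm wide, 30 mm deep (floor 8 mm above the origin), mouth bevelled 4 mm: The largest pocket, for the bottle. Origin: centre of the underside, on the pocket axis; z up.
- jar_pocket: Dark foam block, 84 x 84 mm, pocket floor yellow, in the fixed blue tray, in any of 3 places in a row (85 mm apart). Its top is 38 mm above its origin (42 mm above the bench). Round pocket in the middle, 57 mm wide, 30 mm deep (floor 8 mm above the origin), mouth bevelled 4 mm: The middle-sized pocket, for the jar. Origin: centre of the underside, on the pocket axis; z up.
- dropper_pocket: Dark foam block, 84 x 84 mm, pocket floor yellow, in the fixed blue tray, in any of 3 places in a row (85 mm apart). Its top is 38 mm above its origin (42 mm above the bench). Round pocket in the middle, 42 mm wide, 30 mm deep (floor 8 mm above the origin), mouth bevelled 4 mm: The smallest pocket, for the dropper bottle. Origin: centre of the underside, on the pocket axis; z up.
- thermometer_slot: Dark foam strip 62 x 254 mm beside the 3 blocks (centre lines 78 mm apart), same height (top 38 mm above its origin). Yellow-floored slot in its top 5 mm deep (floor 33 mm above origin): head recess 36 mm wide, y = -89 to -11 mm (nearer the robot), then probe groove 14 mm wide to y = 90 mm. Origin: underside centre; y lengthwise, z up. The seated thermometer's origin and y axis match in plan.

How it is judged:
At the end, for the whole second after the job is handed in: Bottle, red jar and dropper upright (8 deg) on the floors of their own pockets (10 mm sideways, 5 mm in height); thermometer flat on its slot floor, head in the wide end (15 mm, 17 deg); all at rest. Milk-filled bottle and yellow jar upright within 25 mm of their start (horizontal distance between empty_bottle and bottle_pocket below 0.01 m and z of empty_bottle in the frame of bottle_pocket below 0.013 m and angle between each of empty_bottle, red_jar, dropper's own z axis and vertical below 0.15 rad and linear speed of each of empty_bottle, red_jar, dropper, thermometer below 0.02 m/s and horizontal distance between red_jar and jar_pocket below 0.01 m and z of red_jar in the frame of jar_pocket below 0.013 m and horizontal distance between dropper and dropper_pocket below 0.01 m and z of dropper in the frame of dropper_pocket below 0.013 m and horizontal distance between thermometer and thermometer_slot below 0.015 m and z of thermometer in the frame of thermometer_slot below 0.0355 m and angle between the y axis of thermometer and the y axis of thermometer_slot, either way round below 0.3 rad and angle between thermometer's own z axis and vertical below 0.12 rad and distance of each of milk_bottle, yellow_jar from where it was at the start of the episode below 0.025 m and angle between each of milk_bottle, yellow_jar's own z axis and vertical below 0.1 rad); the robot touches nothing.
It fails at once if the bottle, the jar or the dropper is tipped over (more than about 45 degrees) (angle between any of empty_bottle, red_jar, dropper's own z axis and vertical above 0.8 rad).
It fails at once if the milk-filled bottle or the yellow-lidded jar is moved away (more than 25 mm) or knocked over (distance of any of milk_bottle, yellow_jar from where it was at the start of the episode above 0.025 m or angle between any of milk_bottle, yellow_jar's own z axis and vertical above 0.5 rad).
It also fails if it takes over 115 s, if anything falls off the work surface, if the arm or the gripper's body presses on something with over 40 N, if the wrist force passes 120 N, or if a joint passes its speed limit or range.

ROBOT

A 6-joint arm with a two-finger parallel gripper is mounted at the origin on a cart in front of the work surface, level with it; the furniture and walls round the work are solid. World frame = base frame: x ahead of the robot, y to its left, z up, the work surface at z = 0. Lengths are in m, angles in rad, forces in N, time in s.
With the tool pointing down it reaches from about 0.275 to 0.75 m from the base axis. Payload 10.2 kg.
Tool frame: the origin (TCP) lies at the very end of the fingers, on their centre line; the grasp point (between the pads) lies 19 mm behind it; z points along the fingers, y is the line along which they close (so a half turn about z gives the same grasp; the last joint's range is limited). The gripper opens to 85 mm and grips with 20 to 120 N. Pads are 22 mm wide; open, the fingers measure 114 mm over their backs; the gripper's body (76 mm by 85 mm) begins 54 mm behind the grasp point. The pads swing forward as they close: fully open they stand 13 mm farther back than shut.
Start: joints at [-1.409, 0.313, 1.498, -0, 1.331, -0.223], TCP at [0.197, -0.487, 0.231] pointing down, gripper open.
Joint ranges: [-2.94, 2.94], [-0.97, 2.17], [0.19, 2.56], [-1.23, 4.37], [0.02, 3.11], [-2.88, 2.88]. Speed limits (rad/s): [2.39, 2.39, 3.01, 3.14, 3.14, 3.14].

INTERFACE

Orientations are given as a unit quaternion [w, x, y, z].
In Python, from plant import env gives the robot as it stands.
- The arm moves only by the tool send_path, called after "Call:" as a command line: name --argument value ..., lists and objects as JSON in quotes. Schema: {"type":"object","properties":{"increments":{"type":"array","items":{"type":"number"},"minItems":7,"maxItems":140},"only":{"type":"string"},"quiet":{"type":"boolean"},"lines":{"type":"string"}},"required":["increments"],"additionalProperties":false}. increments is one flat list of numbers that holds 1 to 20 rows one after another, with no inner brackets; each row has 7 numbers: a rotation vector rx, ry, rz in units of 0.25 rad, then dx, dy, dz in shares of the most that a row can go, 1 being 62.5 mm, then the finger opening in m; each row shifts and turns the commanded pose from where the row before left it, along the tool's axes as they then stand; what a row does not reach is not made up. A row lasts 1/8 s, in which the tool goes at most 0.0625 m and 0.188 rad, less where a joint would pass 70% of its speed; a pose out of reach is approached as far as the arm can. The fingers move at their own pace and stop on an object; the grip force is fixed at half the most. Time passes only in rows, so rows that do not move let the fingers close. The tool returns the time, the measured TCP pose, the force, the opening and the grip force at its end. only (a regular expression) keeps the lines of the reply that match it, lines (a string "A,B") keeps lines A to B, and quiet returns only ok. Input that does not fit is refused with a message, and nothing moves.
- env.state(): the state, without advancing time (a new reading comes with each control period).
- env.read_camera(name): name is "side" or "top" or "wrist"; returns the picture (400x640x3 uint8, blue, green, red); there is no depth.
- env.calibration(name): a dict with "fx", "fy", "cx", "cy" (pixels), "xyz" and "rotation" of the camera in the world. Camera axes: x right, y up, looking along -z (the intrinsics and any distortion apply to the point x, -y, -z); pixel columns grow to the right and rows downward; lengths in m; the calibration is good to about 2 mm. The wrist camera is an equidistant fisheye: a pixel r from the principal point sees the ray r / f radians off the axis. A picture is of the moment at which its call begins: read the wrist's pose just before it. calibration takes no time and is no camera call; for the wrist camera it gives the pose at the moment of the call.
- env.close_job(): hands the job in; it is judged then, once.
The state is a dict: "clock": time; "qpos": joint angles; "joint_vel": joint speeds; "joint_efforts": joint torques, N m; "tcp_pos": TCP position; "tool_rot": TCP orientation; "ft_force": force on the tool from outside, world axes, zero at the start; "wrist_torque": the same for the moment, N m; "width": finger opening in m; "grip_force": force on a finger pad.
Only numpy, scipy, OpenCV 4.12 (cv2) and the standard library are available. Lean on these libraries where they do the work, as an engineer would, in place of code of your own. Each camera call takes 0.05 s, during which the arm holds its last target. There are 200 camera calls.

## Working session

There is one attempt and no reset: what is moved stays moved. The work goes in short steps, Python scripts to look and compute and a tool call to move; the robot and the scene stay as the last step left them, time stands still between calls to the robot, and variables do not carry over. Pictures are saved under pics/ and viewed, at most 14 in all, crops included, and the job is handed in when it is done.

```bash
ls; mkdir -p pics
```

Run:
```python
from plant import env
import cv2
for n in("side","top","wrist"):
    c=env.calibration(n); print(n,c)
    cv2.imwrite(f"pics/{n}0.png",env.read_camera(n))
s=env.state(); print(s)
```

```text
pics
plant.py
side {'fx': 483.21653584676005, 'fy': 483.21653584676005, 'cx': 325.2398747040132, 'cy': 194.56864551290244, 'xyz': array([ 0.40400543, -0.84207427,  0.84196241]), 'rotation': array([ 0.92685385,  0.36958449, -0.02629546, -0.06047965])}
top {'fx': 377.8716209458657, 'fy': 377.8716209458657, 'cx': 320.4397692197231, 'cy': 204.8699413577383, 'xyz': array([ 0.37777566, -0.06235589,  0.95860259]), 'rotation': array([-0.70199934, -0.0390329 ,  0.06171447,  0.70842408])}
wrist {'fx': 309.70691628693146, 'fy': 309.70691628693146, 'cx': 322.3805578468055, 'cy': 197.34368371860012, 'xyz': array([ 0.27481302, -0.45535139,  0.37363935]), 'rotation': array([ 0.818369  , -0.13436964,  0.09185547, -0.551162  ])}
{'clock': 0.15, 'qpos': array([-1.40937679e+00,  3.13316739e-01,  1.49825054e+00,  1.10682905e-05,
        1.33100969e+00, -2.23411888e-01]), 'joint_vel': array([ 3.00097637e-05, -1.87371765e-03, -4.35831610e-03,  4.85423059e-04,
       -1.20414075e-03, -1.50719520e-04]), 'joint_efforts': array([ 7.81502295e-04, -4.12365782e+01, -2.59798193e+01, -1.40440070e-04,
        3.21944797e-03, -5.38562730e-06]), 'tcp_pos': array([ 0.19704042, -0.4864139 ,  0.23087349]), 'tool_rot': array([-4.91754636e-04,  9.81545274e-01,  1.91229265e-01,  2.06251382e-05]), 'ft_force': array([ 0.2950473 ,  0.55175871, -0.74404125]), 'wrist_torque': array([0.01328352, 0.04462823, 0.04355037]), 'grip_force': 0.0, 'width': 0.08544524994473181}
```
View pics/top0.png

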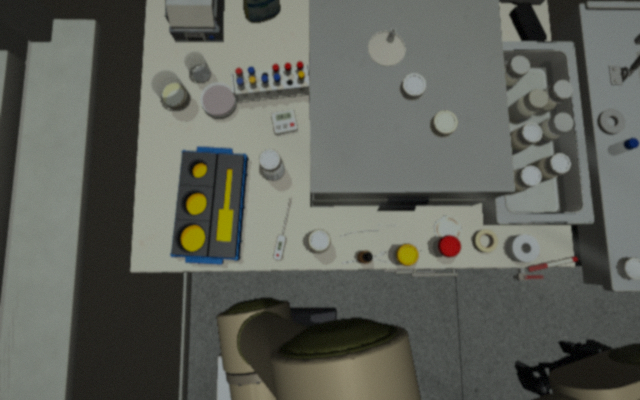

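View pics/side0.png

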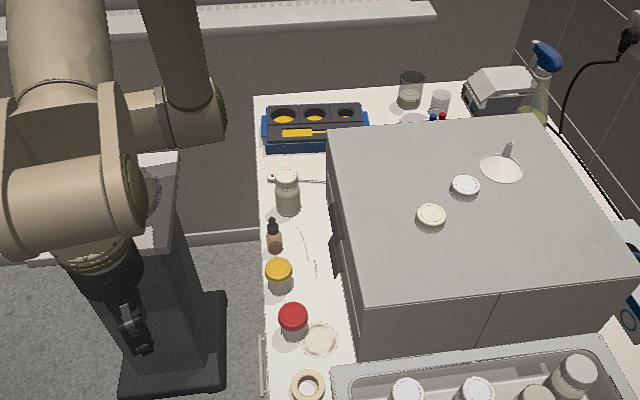

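The top view shows the tray at (210,205), bottles at (271,163) and (318,240), the thermometer at (282,235), the dropper at (365,257), the yellow jar at (406,255) and the red jar at (449,246). I'll enlarge it.

Run:
```python
import cv2
i=cv2.imread("pics/top0.png")
cv2.imwrite("pics/ta.png",cv2.resize(i[140:270,165:345],None,fx=4.4,fy=4.4,interpolation=cv2.INTER_CUBIC))
a=cv2.resize(i[220:270,300:470],None,fx=4.5,fy=4.5,interpolation=cv2.INTER_CUBIC)
s=cv2.imread("pics/side0.png")
b=cv2.resize(s[90:350,250:385],None,fx=2.3,fy=2.3,interpolation=cv2.INTER_CUBIC)
cv2.imwrite("pics/tb.png",a);cv2.imwrite("pics/sa.png",b);print(a.shape,b.shape)
```

```text
(225, 765, 3) (598, 310, 3)
```

View pics/ta.png

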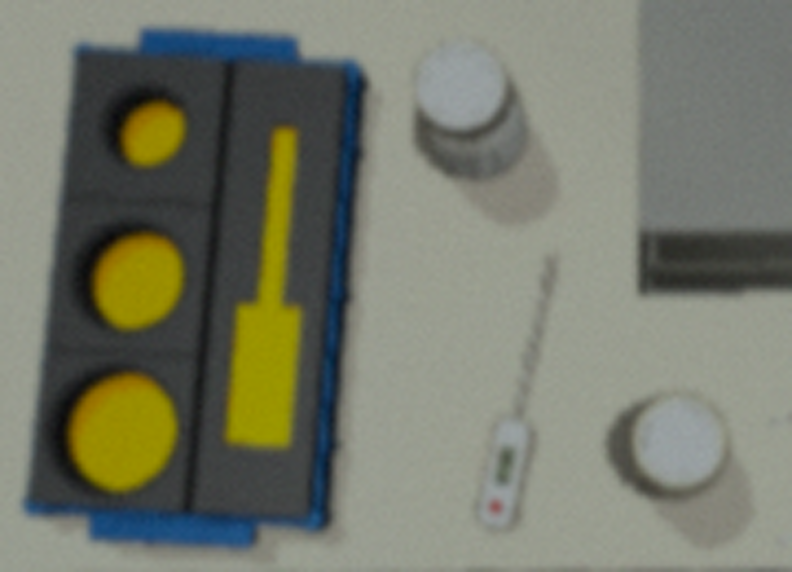

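View pics/tb.png

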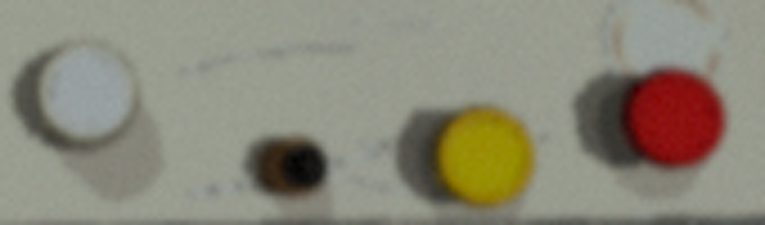

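View pics/sa.png

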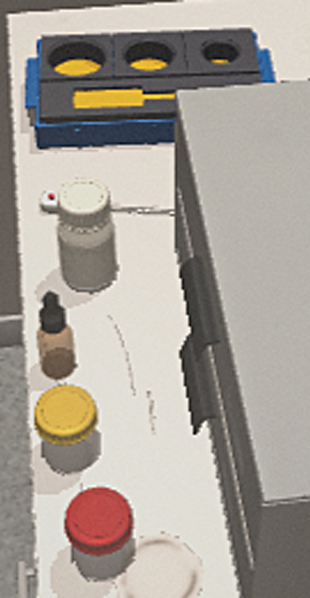

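The crops show the 66 mm pocket nearest the robot, then the 57 mm one, with the 42 mm one farthest. The near bottle looks opaque with a cream cap. Next I triangulate and check cap colours.

Create h.py:
```python
import numpy as np, cv2
from scipy.spatial.transform import Rotation as R
from plant import env
def rot(q): return R.from_quat(np.asarray(q)[[1,2,3,0]])
def ray(c,p):
    v=np.array([(p[0]-c["cx"])/c["fx"],-(p[1]-c["cy"])/c["fy"],-1.])
    if c.get("fish"):
        r=np.hypot(v[0],v[1]); v=np.array([v[0]/r*np.sin(r),v[1]/r*np.sin(r),-np.cos(r)])
    return rot(c["rotation"]).apply(v/np.linalg.norm(v))
def plane(c,p,z):
    d=ray(c,p); return c["xyz"]+d*(z-c["xyz"][2])/d[2]
def tri(c1,p1,c2,p2):
    a,b=ray(c1,p1),ray(c2,p2)
    t=np.linalg.lstsq(np.c_[a,-b],c2["xyz"]-c1["xyz"],rcond=None)[0]
    A,B=c1["xyz"]+a*t[0],c2["xyz"]+b*t[1]; return (A+B)/2,np.linalg.norm(A-B)
def proj(c,P):
    v=rot(c["rotation"]).inv().apply(np.asarray(P)-c["xyz"]); x,y,z=v[0],-v[1],-v[2]
    if c.get("fish"):
        r=np.hypot(x,y); k=np.arctan2(r,z)/r
    else: k=1/z
    return np.array([c["cx"]+c["fx"]*x*k,c["cy"]+c["fy"]*y*k])
def cal(n):
    c=dict(env.calibration(n)); c["fish"]=n=="wrist"; return c
```

Run:
```python
from h import *
np.set_printoptions(precision=4,suppress=True)
T,S=cal("top"),cal("side")
for n,t,s,z in [("nearbottle",(319.3,240.5),(286.5,173.9),.112),("yellow",(407.8,254.7),(278.7,266.5),.069),("red",(450,246),(293,313),.069),
 ("dropper",(367.6,256.9),(271.3,219.1),.105),("th_head",(277.7,259.8),(268.3,177.8),.012),("slot_head",(223.9,241.1),(282.6,133),.037),
 ("farbottle",(269.8,160),None,.112),("th_tip",(290.9,198.2),None,.007),("th_mid",(283.4,235),None,.01),("slot_tip",(230,168.9),None,.037)]:
    print(n,plane(T,t,z),*(tri(T,t,S,s) if s else ()))
h=plane(T,(223.9,241.1),.037);e=plane(T,(230,168.9),.037);d=(e-h)[:2];L=np.linalg.norm(d);u=d/L;print("slot L",L,u)
i=cv2.imread("pics/top0.png");print(i[157:163,267:273].mean((0,1)),i[238:243,317:322].mean((0,1)),i[175:178,272:276].mean((0,1)))
o=(h+e)[:2]/2-u*.0005; n=np.array([-u[1],u[0]])
print("slot",o)
for k in (-1,0,1):
    P=o+n*.078+u*.085*k; print(k,P,"floor px crop",(proj(T,[*P,.012])-[165,140])*4.4,"mouth",(proj(T,[*P,.042])-[165,140])*4.4, "side mouth crop",(proj(S,[*P,.042])-[250,90])*2.3)
```

```text
nearbottle [ 0.4188 -0.0868  0.112 ] [ 0.4207 -0.0867  0.1146] 0.004018799301145577
yellow [ 0.3856 -0.296   0.069 ] [ 0.3874 -0.2954  0.0711] 0.003701491407688961
red [ 0.4049 -0.3976  0.069 ] [ 0.4064 -0.3976  0.0689] 0.003064433876550982
dropper [ 0.3814 -0.1952  0.105 ] [ 0.382  -0.1964  0.0977] 0.001157686941634724
th_head [0.3772 0.0137 0.012 ] [0.3787 0.0139 0.0101] 0.002970108198377406
slot_head [0.4233 0.1413 0.037 ] [0.4246 0.1398 0.044 ] 0.00327967541940392
farbottle [0.604  0.0248 0.112 ]
th_tip [ 0.532  -0.0187  0.007 ]
th_mid [ 0.4384 -0.0001  0.01  ]
slot_tip [0.6017 0.1306 0.037 ]
slot L 0.1786819980715758 [ 0.9982 -0.0593]
[159.5556 158.3056 151.4444] [160.68 159.36 152.36] [93.5    97.8333 95.3333]
slot [0.512 0.136]
-1 [0.4318 0.2189] floor px crop [130.2513 433.214 ] mouth [113.8261 430.2221] side mouth crop [74.983  57.3177]
0 [0.5166 0.2138] floor px crop [144.5468 283.8283] mouth [128.8026 276.0439] side mouth crop [147.1932  54.3551]
1 [0.6015 0.2088] floor px crop [158.4785 138.2448] mouth [143.3857 125.9151] side mouth crop [218.9104  51.4127]
```

The rows are not in the units I measure in: shifts go in shares of 62.5 mm and turns go in units of 0.25 rad. I convert before sending: 0.035 m is 0.56, 0.034 m is 0.544, 0.128 rad is 0.512.

Call:
send_path --increments '[0, 0, 0.512, 0, 0, 0, 0.085, 0, 0, 0.512, 0, 0, 0, 0.085, 0, 0, 0.512, 0, 0, 0, 0.085, 0, 0, 0, 0.56, -0.24, 0.16, 0.085, 0, 0, 0, 0.56, -0.24, 0.16, 0.085, 0, 0, 0, 0.56, -0.24, 0.16, 0.085, 0, 0, 0, 0.56, -0.24, 0.16, 0.085, 0, 0, 0, 0.56, -0.24, 0.16, 0.085, 0, 0, 0, 0.544, -0.224, 0.16, 0.085, 0, 0, 0, 0, 0, 0, 0.085]'

```text
clock: 1.4
tcp_pos: [0.4073, -0.396, 0.1702]
tool_rot: [-0.001, 1.0, 0.002, -0.001]
ft_force: [-0.3, 0.0, 0.3]
width: 0.0852
grip_force: 0.0
```

Run:
```python
from h import *
s=env.state();print(s["tcp_pos"],rot(s["tool_rot"]).as_matrix().round(3),s["qpos"].round(2))
c=cal("wrist");import pickle;pickle.dump(c,open("w1.pkl","wb"))
cv2.imwrite("pics/w1.png",env.read_camera("wrist"))
for n,P in dict(red=[.4055,-.3976,.069],yel=[.3865,-.2955,.069],drop=[.382,-.196,.103],bot=[.42,-.087,.112]).items(): print(n,proj(c,P).round(1))
```

```text
[ 0.40726981 -0.39598773  0.17016156] [[ 1.     0.004 -0.001]
 [ 0.004 -1.     0.002]
 [-0.001 -0.002 -1.   ]] [-0.98  0.46  1.45  0.    1.23  0.59]
red [324.9 200.3]
yel [210.7 219.6]
drop [104.7 235.1]
bot [ 23.4 198.4]
```

View pics/w1.png

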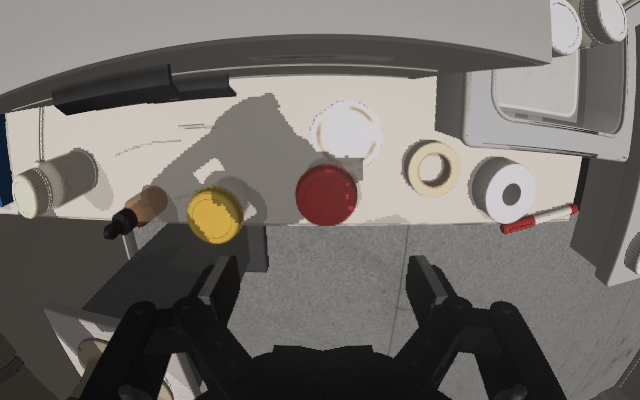

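The wrist view shows the red lid at (327,195), the yellow lid at (215,215), the dropper at (140,212) and the near bottle at (65,183). This agrees with the triangulation to within 4 mm, so the red jar sits at about (.408,-.399). I'll grasp it.

Call:
send_path --increments '[0, 0, 0, 0, 0.048, 0.528, 0.085, 0, 0, 0, 0, 0, 0.528, 0.085, 0, 0, 0, 0, 0, 0.528, 0.085, 0, 0, 0, 0, 0, 0.528, 0.085, 0, 0, 0, 0, 0, 0, 0.04, 0, 0, 0, 0, 0, 0, 0.04, 0, 0, 0, 0, 0, 0, 0.04, 0, 0, 0, 0, 0, 0, 0.04, 0, 0, 0, 0, 0, 0, 0.04, 0, 0, 0, 0, 0, 0, 0.04]'

```text
clock: 2.7
tcp_pos: [0.4065, -0.4015, 0.041]
tool_rot: [0.002, 1.0, 0.0, 0.001]
ft_force: [-1.5, 0.6, 6.8]
width: 0.0524
grip_force: 63.0
```

Converted, -0.05 m is -0.8, -0.045 m is -0.72.

Call:
send_path --increments '[0, 0, 0, 0, 0, -0.48, 0.04, 0, 0, 0, 0, 0, -0.72, 0.04, 0, 0, 0, 0, 0, -0.72, 0.04, 0, 0, 0, 0, 0, -0.72, 0.04, 0, 0, 0, 0, -0.48, 0, 0.04, 0, 0, 0, 0, -0.8, 0, 0.04, 0, 0, 0, 0, -0.8, 0, 0.04, 0, 0, 0, 0, -0.8, 0, 0.04, 0, 0, 0, 0, -0.8, 0, 0.04, 0, 0, 0, 0, -0.8, 0, 0.04, 0, 0, 0, 0, -0.8, 0, 0.04, 0, 0, 0, 0, -0.8, 0, 0.04, 0, 0, 0, 0, -0.8, 0, 0.04, 0, 0, 0, 0, -0.8, 0, 0.04, 0, 0, 0, 0, -0.8, 0, 0.04, 0, 0, 0, 0, -0.48, 0, 0.04, 0, 0, 0, 0, 0, 0, 0.04, 0, 0, 0, 0, 0, 0, 0.04]'

```text
clock: 4.95
tcp_pos: [0.4055, 0.1591, 0.2045]
tool_rot: [0.0, 1.0, 0.0, 0.0]
ft_force: [0.0, -1.0, -0.2]
width: 0.0527
grip_force: 63.0
```

Run:
```python
from h import *
s=env.state();print(s["tcp_pos"],rot(s["tool_rot"]).as_matrix().round(3),s["qpos"].round(2))
c=cal("wrist");import pickle;pickle.dump(c,open("w2.pkl","wb"))
cv2.imwrite("pics/w2.png",env.read_camera("wrist"))
for P in ([.432,.219,.012],[.5166,.2138,.012],[.5166,.2138,.042],[.6015,.2088,.012],[.6015,.2088,.042],[.4233,.1413,.037],[.6017,.1306,.037],[.604,.025,.112]): print(P,proj(c,P).round(1))
```

```text
[0.40548866 0.15910825 0.20447635] [[ 1.     0.001  0.   ]
 [ 0.001 -1.    -0.   ]
 [ 0.     0.    -1.   ]] [ 0.1   0.14  1.79 -0.    1.21  1.67]
[0.432, 0.219, 0.012] [268.6 148.8]
[0.5166, 0.2138, 0.012] [271.6  71.8]
[0.5166, 0.2138, 0.042] [266.6  69.6]
[0.6015, 0.2088, 0.012] [276.5  -2.8]
[0.6015, 0.2088, 0.042] [272.2 -11.5]
[0.4233, 0.1413, 0.037] [340.2 160.9]
[0.6017, 0.1306, 0.037] [351.8 -11.1]
[0.604, 0.025, 0.112] [484.6 -24.4]
```

View pics/w2.png

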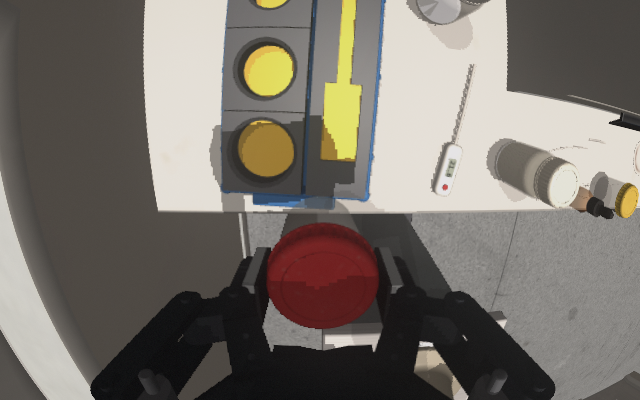

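The wrist view shows the jar-pocket floor at (269,70), the bottle-pocket floor at (266,149) and the slot head end at (338,160), all within about 2 px of prediction. The near bottle body at (535,165) is white with a cream cap, so it holds the milk; the far bottle is grey and clear, so it is the empty one.

Call:
send_path --increments '[0, 0, 0, 0.4, -0.208, 0, 0.04, 0, 0, 0, 0.48, -0.24, 0, 0.04, 0, 0, 0, 0.48, -0.24, 0, 0.04, 0, 0, 0, 0.416, -0.2, 0, 0.04, 0, 0, 0, 0, 0, 0.56, 0.04, 0, 0, 0, 0, 0, 0.56, 0.04, 0, 0, 0, 0, 0, 0.48, 0.04, 0, 0, 0, 0, 0, 0, 0.04, 0, 0, 0, 0, 0, 0, 0.04]'

```text
clock: 6.12
tcp_pos: [0.5174, 0.2147, 0.1057]
tool_rot: [-0.0, 1.0, 0.0, 0.001]
ft_force: [0.8, -0.2, -0.1]
width: 0.0522
grip_force: 63.0
```

Call:
send_path --increments '[0, 0, 0, -0.016, 0, 0.24, 0.04, 0, 0, 0, 0, 0, 0.24, 0.04, 0, 0, 0, 0, 0, 0.16, 0.04, 0, 0, 0, 0, 0, 0.128, 0.04, 0, 0, 0, 0, 0, 0.048, 0.04, 0, 0, 0, 0, 0, 0, 0.04, 0, 0, 0, 0, 0, 0, 0.04]'

```text
clock: 7.0
tcp_pos: [0.5156, 0.2152, 0.0535]
tool_rot: [-0.0, 1.0, 0.0, 0.0]
ft_force: [0.3, 0.3, 0.3]
width: 0.0525
grip_force: 63.0
```

Converted, 0.055 m is 0.88, 0.05 m is 0.8.

Call:
send_path --increments '[0, 0, 0, 0, 0, 0, 0.085, 0, 0, 0, 0, 0, 0, 0.085, 0, 0, 0, 0, 0, 0, 0.085, 0, 0, 0, 0, 0, -0.64, 0.085, 0, 0, 0, 0, 0, -0.72, 0.085, 0, 0, 0, 0, 0, -0.72, 0.085, 0, 0, 0, -0.544, 0.8, 0, 0.085, 0, 0, 0, -0.528, 0.8, 0, 0.085, 0, 0, 0, -0.528, 0.8, 0, 0.06, 0, 0, 0, -0.528, 0.8, 0, 0.06, 0, 0, 0, 0, 0.88, 0, 0.06, 0, 0, 0, 0, 0.88, 0, 0.06, 0, 0, 0, 0, 0.8, 0, 0.06, 0, 0, 0, 0, 0.8, 0, 0.06, 0, 0, 0, 0, 0, 0, 0.06, 0, 0, 0, 0, 0, 0, 0.06]'

```text
clock: 9.0
tcp_pos: [0.3827, -0.1944, 0.1832]
tool_rot: [-0.0, 1.0, 0.0, -0.0]
ft_force: [0.6, 0.7, -0.4]
width: 0.06
grip_force: 0.0
```

Run:
```python
from h import *
s=env.state();print(s["tcp_pos"],rot(s["tool_rot"]).as_matrix().round(3))
c=cal("wrist");import pickle;pickle.dump(c,open("w3.pkl","wb"))
cv2.imwrite("pics/w3.png",env.read_camera("wrist"));t=env.read_camera("top");cv2.imwrite("pics/t3.png",t)
for P in ([.382,-.196,.105],[.382,-.196,.0],[.3865,-.2955,.069],[.42,-.087,.112],[.382,-.196,.066]): print(P,proj(c,P).round(1))
```

```text
[ 0.38268016 -0.19438353  0.18317754] [[ 1.     0.001 -0.   ]
 [ 0.001 -1.     0.001]
 [-0.    -0.001 -1.   ]]
[0.382, -0.196, 0.105] [324.9 208.9]
[0.382, -0.196, 0.0] [324.3 174.4]
[0.3865, -0.2955, 0.069] [434.1 189.8]
[0.42, -0.087, 0.112] [181.4 164.4]
[0.382, -0.196, 0.066] [324.7 193.1]
```

View pics/w3.png

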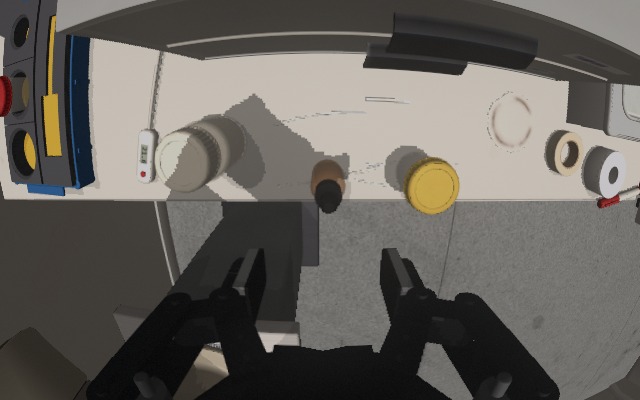

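The wrist view shows the bulb top at about (328,203), the dropper base near (327,175) and the yellow lid at (433,186), all matching prediction. I'll grasp the dropper.

Call:
send_path --increments '[0, 0, 0, 0.016, 0.048, 0.48, 0.06, 0, 0, 0, 0, 0, 0.64, 0.06, 0, 0, 0, 0, 0, 0.64, 0.06, 0, 0, 0, 0, 0, 0.368, 0.06, 0, 0, 0, 0, 0, 0.16, 0.06, 0, 0, 0, 0, 0, 0, 0.02, 0, 0, 0, 0, 0, 0, 0.02, 0, 0, 0, 0, 0, 0, 0.02, 0, 0, 0, 0, 0, 0, 0.02, 0, 0, 0, 0, 0, 0, 0.02, 0, 0, 0, 0, 0, 0, 0.02]'

```text
clock: 10.48
tcp_pos: [0.3843, -0.1982, 0.0412]
tool_rot: [0.0, 1.0, 0.0, 0.001]
ft_force: [-0.2, 1.4, 7.9]
width: 0.031
grip_force: 59.6
```

Call:
send_path --increments '[0, 0, 0, 0, 0, -0.48, 0.02, 0, 0, 0, 0, 0, -0.64, 0.02, 0, 0, 0, 0, 0, -0.64, 0.02, 0, 0, 0, 0, 0, -0.64, 0.02, 0, 0, 0, 0, -0.64, 0, 0.02, 0, 0, 0, 0, -0.8, 0, 0.02, 0, 0, 0, 0, -0.8, 0, 0.02, 0, 0, 0, 0, -0.8, 0, 0.02, 0, 0, 0, 0, -0.88, 0, 0.02, 0, 0, 0, 0, -0.88, 0, 0.02, 0, 0, 0, 0.696, -0.344, 0, 0.02, 0, 0, 0, 0.696, -0.344, 0, 0.02, 0, 0, 0, 0.696, -0.344, 0, 0.02, 0, 0, 0, 0.696, -0.344, 0, 0.02, 0, 0, 0, 0.696, -0.344, 0, 0.02, 0, 0, 0, 0, 0, 0, 0.02, 0, 0, 0, 0, 0, 0, 0.02]'

```text
clock: 12.6
tcp_pos: [0.6004, 0.2095, 0.1903]
tool_rot: [0.0, 1.0, 0.0, -0.0]
ft_force: [0.1, -0.9, 0.1]
width: 0.0308
grip_force: 59.7
```

Run:
```python
from h import *
s=env.state();print(s["tcp_pos"],s["qpos"].round(2))
c=cal("wrist");T=cal("top")
cv2.imwrite("pics/w4.png",env.read_camera("wrist"));t=env.read_camera("top");cv2.imwrite("pics/t4.png",t)
for P in ([.6015,.2088,.042],[.604,.025,.112],[.5166,.2138,.081]): print(P,proj(c,P).round(1),proj(T,P))
```

```text
[0.60043386 0.20949527 0.19025087] [ 0.15  0.59  1.19 -0.    1.36  1.72]
[0.6015, 0.2088, 0.042] [323.5 181.6] [197.58714265 168.60537585]
[0.604, 0.025, 0.112] [528.7 203. ] [269.69441282 160.01184315]
[0.5166, 0.2138, 0.081] [318.2 277.5] [189.27805341 200.26719917]
```

View pics/w4.png

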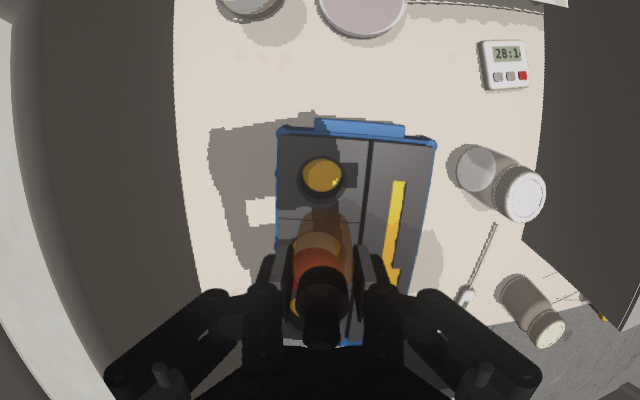

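The wrist view shows the small pocket mouth at (322,179), so its centre is about (.603,.210). The far bottle at (526,195) is clear with a white cap, so it is the empty one, and the cream-capped milk bottle is at (547,333). I'll lower the dropper.

Call:
send_path --increments '[0, 0, 0, 0.032, 0, 0.56, 0.02, 0, 0, 0, 0, 0, 0.56, 0.02, 0, 0, 0, 0, 0, 0.32, 0.02, 0, 0, 0, 0, 0, 0.24, 0.02, 0, 0, 0, 0, 0, 0.24, 0.02, 0, 0, 0, 0, 0, 0.16, 0.02, 0, 0, 0, 0, 0, 0.096, 0.02, 0, 0, 0, 0, 0, 0, 0.02, 0, 0, 0, 0, 0, 0, 0.02]'

```text
clock: 13.82
tcp_pos: [0.6033, 0.2098, 0.0548]
tool_rot: [-0.0, 1.0, 0.0, 0.0]
ft_force: [-0.2, 0.1, -0.3]
width: 0.0313
grip_force: 59.7
```

Converted, 0.001 m is 0.016, 0.046 m is 0.736.

Call:
send_path --increments '[0, 0, 0, 0, 0, 0.016, 0.02, 0, 0, 0, 0, 0, 0, 0.065, 0, 0, 0, 0, 0, 0, 0.065, 0, 0, 0, 0, 0, 0, 0.065, 0, 0, 0, 0, 0, -0.56, 0.065, 0, 0, 0, 0, 0, -0.72, 0.065, 0, 0, 0, 0, 0, -0.72, 0.065, 0, 0, 0, 0, 0, -0.24, 0.065, 0, 0, 0, -0.208, 0.736, 0, 0.085, 0, 0, 0, -0.208, 0.736, 0, 0.085, 0, 0, 0, -0.208, 0.736, 0, 0.085, 0, 0, 0, -0.208, 0.736, 0, 0.085, 0, 0, 0, 0, 0, 0, 0.085, 0, 0, 0, 0, 0, 0, 0.085]'

```text
clock: 15.58
tcp_pos: [0.5511, 0.026, 0.1929]
tool_rot: [-0.0, 1.0, 0.0, -0.0]
ft_force: [-0.1, -0.0, -0.6]
width: 0.0849
grip_force: 0.0
```

Run:
```python
from h import *
s=env.state();print(s["tcp_pos"],s["qpos"].round(2))
c=cal("wrist");T=cal("top")
w=env.read_camera("wrist");cv2.imwrite("pics/w5.png",w);t=env.read_camera("top");cv2.imwrite("pics/t5.png",t)
for P in ([.604,.025,.112],[.603,.21,.117],[.408,.007,.012],[.517,.2145,.081]): print(P,proj(c,P).round(1),proj(T,P))
```

```text
[0.55110224 0.02603413 0.19286187] [-0.17  0.4   1.47  0.    1.27  1.4 ]
[0.604, 0.025, 0.112] [324.4 138.3] [269.69441282 160.01184315]
[0.603, 0.21, 0.117] [106.8 149.9] [187.4602399  160.10518501]
[0.408, 0.007, 0.012] [337.8 285.1] [280.44764627 247.22564421]
[0.517, 0.2145, 0.081] [139.3 225.9] [188.98040134 200.09920761]
```

View pics/w5.png

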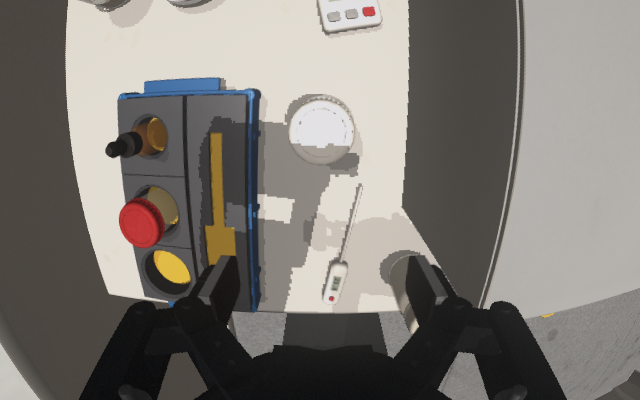

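The wrist view shows the clear bottle's cap centred at (323,129), giving (.607,.026). The dropper at (150,135) and red jar at (140,222) stand in their pockets, and the thermometer head is at (336,283). I'll grasp the bottle.

Converted, 0.03 m is 0.48, 0.026 m is 0.416.

Call:
send_path --increments '[0, 0, 0, 0.48, 0, 0, 0.085, 0, 0, 0, 0.416, 0.008, 0, 0.085, 0, 0, 0, 0, 0, 0.48, 0.085, 0, 0, 0, 0, 0, 0.64, 0.085, 0, 0, 0, 0, 0, 0.64, 0.085, 0, 0, 0, 0, 0, 0.528, 0.085, 0, 0, 0, 0, 0, 0, 0.045, 0, 0, 0, 0, 0, 0, 0.045, 0, 0, 0, 0, 0, 0, 0.045, 0, 0, 0, 0, 0, 0, 0.045, 0, 0, 0, 0, 0, 0, 0.045, 0, 0, 0, 0, 0, 0, 0.045]'

```text
clock: 17.18
tcp_pos: [0.6076, 0.0252, 0.0512]
tool_rot: [0.0, 1.0, 0.0, 0.001]
ft_force: [-0.5, 1.2, 6.1]
width: 0.0567
grip_force: 63.6
```

Converted, -0.04 m is -0.64, -0.0355 m is -0.568.

Call:
send_path --increments '[0, 0, 0, 0, 0, -0.48, 0.045, 0, 0, 0, 0, 0, -0.64, 0.045, 0, 0, 0, 0, 0, -0.56, 0.045, 0, 0, 0, -0.56, 0, 0, 0.045, 0, 0, 0, -0.56, 0, 0, 0.045, 0, 0, 0, -0.56, 0, 0, 0.045, 0, 0, 0, -0.568, -0.64, 0, 0.045, 0, 0, 0, -0.568, -0.64, 0, 0.045, 0, 0, 0, 0, -0.72, 0, 0.045, 0, 0, 0, 0, -0.64, 0, 0.045, 0, 0, 0, 0, -0.48, 0, 0.045, 0, 0, 0, 0, 0, 0, 0.045, 0, 0, 0, 0, 0, 0, 0.045]'

```text
clock: 18.8
tcp_pos: [0.4309, 0.2196, 0.1551]
tool_rot: [0.0, 1.0, 0.0, -0.0]
ft_force: [-0.2, 0.2, -0.3]
width: 0.0571
grip_force: 64.0
```

Run:
```python
from h import *
s=env.state();print(s["tcp_pos"],s["qpos"].round(2))
T,S=cal("top"),cal("side")
t=env.read_camera("top");cv2.imwrite("pics/t6.png",t);cv2.imwrite("pics/s6.png",env.read_camera("side"))
a=cv2.resize(t[140:270,165:290],None,fx=3.1,fy=4.4*3.1/4.4);b=cv2.resize(cv2.imread("pics/s6.png")[80:170,240:390],None,fx=2.6,fy=2.6)
im=np.zeros((410,800,3),np.uint8);im[:a.shape[0],:a.shape[1]]=a;im[:b.shape[0],400:400+b.shape[1]]=b[:,:400];cv2.imwrite("pics/c6.png",im)
for P in ([.432,.2195,.042],[.432,.2195,.1+.112],[.603,.21,.066],[.517,.2145,.081]): print(P,(proj(T,P)-[165,140])*3.1,(proj(S,P)-[240,80])*2.6+[400,0])
```

```text
[0.43089549 0.21958219 0.15514923] [ 0.23  0.3   1.73 -0.    1.12  1.8 ]
[0.432, 0.2195, 0.042] [ 79.40311002 302.82053509] [510.94218223  90.41817672]
[0.432, 0.2195, 0.21200000000000002] [ -3.95561703 287.60323038] [500.13808448 -55.4088025 ]
[0.603, 0.21, 0.066] [90.51405768 79.43067594] [675.5276542  64.4608461]
[0.517, 0.2145, 0.081] [ 74.33924416 186.3075436 ] [592.19679336  56.10204945]
```

View pics/c6.png

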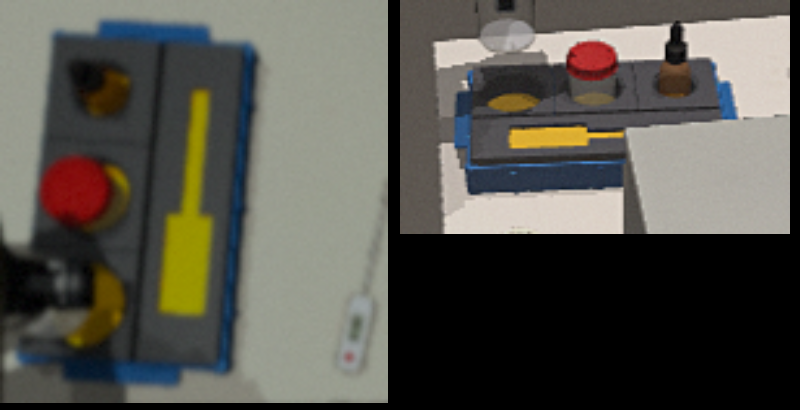

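The top and side views show the jar at (592,58) and the dropper at (675,75) seated upright. The bottle's underside, at (507,37), projects onto its pocket axis. I'll lower it.

Call:
send_path --increments '[0, 0, 0, 0.024, 0, 0.32, 0.045, 0, 0, 0, 0, 0, 0.4, 0.045, 0, 0, 0, 0, 0, 0.24, 0.045, 0, 0, 0, 0, 0, 0.192, 0.045, 0, 0, 0, 0, 0, 0.16, 0.045, 0, 0, 0, 0, 0, 0.128, 0.045, 0, 0, 0, 0, 0, 0, 0.045, 0, 0, 0, 0, 0, 0, 0.045]'

```text
clock: 19.9
tcp_pos: [0.4327, 0.2202, 0.0656]
tool_rot: [-0.0, 1.0, 0.0, 0.0]
ft_force: [0.4, -0.8, 0.1]
width: 0.057
grip_force: 64.0
```

Call:
send_path --increments '[0, 0, 0, 0, 0, 0.032, 0.045, 0, 0, 0, 0, 0, 0, 0.085, 0, 0, 0, 0, 0, 0, 0.085, 0, 0, 0, 0, 0, 0, 0.085, 0, 0, 0, 0, 0, -0.48, 0.085, 0, 0, 0, 0, 0, -0.64, 0.085, 0, 0, 0, 0, 0, -0.48, 0.085, 0, 0, 0, -0.096, 0.8, 0, 0.05, 0, 0, 0, -0.096, 0.88, 0, 0.05, 0, 0, 0, -0.096, 0.88, 0, 0.05, 0, 0, 0, -0.096, 0.848, 0, 0.05, 0, 0, 0.412, 0, 0, 0, 0.05, 0, 0, 0.412, 0, 0, 0, 0.05, 0, 0, 0, 0, 0, 0.48, 0.05, 0, 0, 0, 0, 0, 0.48, 0.05, 0, 0, 0, 0, 0, 0, 0.05, 0, 0, 0, 0, 0, 0, 0.05]'

```text
clock: 22.02
tcp_pos: [0.4092, 0.0069, 0.1043]
tool_rot: [0.0, 0.995, -0.102, 0.001]
ft_force: [-0.7, -0.2, -0.1]
width: 0.0497
grip_force: 0.0
```

Run:
```python
from h import *
s=env.state();print(s["tcp_pos"],rot(s["tool_rot"]).as_matrix().round(3))
T,c=cal("top"),cal("wrist")
w=env.read_camera("wrist");t=env.read_camera("top");cv2.imwrite("pics/t7.png",t)
a=cv2.resize(t[140:270,165:295],None,fx=3,fy=3);im=np.zeros((400,1030,3),np.uint8);im[:400,:640]=w;im[:390,640:]=a;cv2.imwrite("pics/c7.png",cv2.resize(im,None,fx=.77,fy=.77,interpolation=cv2.INTER_AREA))
print([(proj(c,P)*.77).round(1) for P in ([.408,.007,.015],[.3772,.0137,.012],[.532,-.0187,.007],[*s["tcp_pos"]])],c)
```

```text
[0.40924857 0.00691995 0.10430695] [[ 0.979 -0.204  0.001]
 [-0.204 -0.979 -0.   ]
 [ 0.001  0.    -1.   ]]
[array([248.9, 157.6]), array([248.6, 183.6]), array([248.9,  33. ]), array([248.8, 200.3])] {'fx': 309.70691628693146, 'fy': 309.70691628693146, 'cx': 322.3805578468055, 'cy': 197.34368371860012, 'xyz': array([ 0.49113154, -0.00985193,  0.24724571]), 'rotation': array([-0.62274963,  0.10214485, -0.12642383,  0.76535374]), 'fish': True}
```

View pics/c7.png

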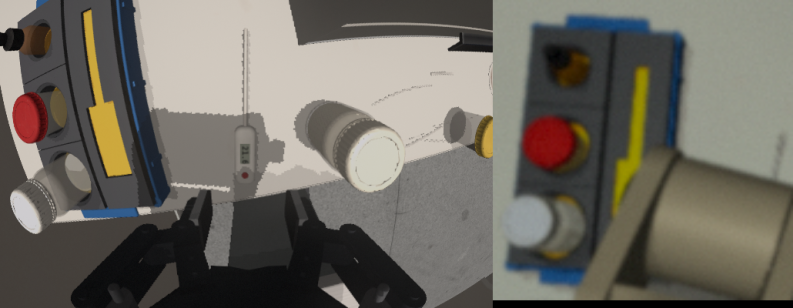

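The view shows the thermometer head at (246,128–182) and the tip at (247,30), aligned with the tool to within 3 mm. The bottle stands in its pocket. I'll grasp the thermometer.

Converted, -0.002 m is -0.032, 0.03 m is 0.48.

Call:
send_path --increments '[0, 0, 0, 0, -0.032, 0.48, 0.05, 0, 0, 0, 0, 0, 0.48, 0.05, 0, 0, 0, 0, 0, 0.4, 0.05, 0, 0, 0, 0, 0, 0.192, 0.05, 0, 0, 0, 0, 0, 0, 0.05, 0, 0, 0, 0, 0, 0, 0.015, 0, 0, 0, 0, 0, 0, 0.015, 0, 0, 0, 0, 0, 0, 0.015, 0, 0, 0, 0, 0, 0, 0.015, 0, 0, 0, 0, 0, 0, 0.015, 0, 0, 0, 0, 0, 0, 0.015]'

```text
clock: 23.5
tcp_pos: [0.4097, 0.0089, 0.0074]
tool_rot: [0.0, 0.995, -0.102, 0.001]
ft_force: [-2.3, 1.1, 8.4]
width: 0.0198
grip_force: 58.6
```

Converted, -0.035 m is -0.56, -0.031 m is -0.496, -0.074 rad is -0.296.

Call:
send_path --increments '[0, 0, 0, 0, 0, -0.4, 0.015, 0, 0, 0, 0, 0, -0.56, 0.015, 0, 0, 0, 0, 0, -0.56, 0.015, 0, 0, -0.296, 0, 0, 0, 0.015, 0, 0, -0.292, 0, 0, 0, 0.015, 0, 0, 0, 0.176, -0.48, 0, 0.015, 0, 0, 0, 0.176, -0.56, 0, 0.015, 0, 0, 0, 0.176, -0.56, 0, 0.015, 0, 0, 0, 0.1824, -0.496, 0, 0.015, 0, 0, 0, 0, 0, 0, 0.015, 0, 0, 0, 0, 0, 0, 0.015]'

```text
clock: 24.88
tcp_pos: [0.4607, 0.1368, 0.1015]
tool_rot: [0.0, 1.0, -0.029, -0.0]
ft_force: [0.1, -0.6, 0.3]
width: 0.0195
grip_force: 59.4
```

Run:
```python
from h import *
s=env.state();print(s["tcp_pos"],rot(s["tool_rot"]).as_matrix().round(3))
S,c=cal("side"),cal("wrist")
w=env.read_camera("wrist");t=env.read_camera("side");cv2.imwrite("pics/s8.png",t)
a=cv2.resize(t[70:170,240:340],None,fx=4,fy=4);im=np.zeros((400,1040,3),np.uint8);im[:400,:640]=w;im[:,640:]=a;cv2.imwrite("pics/c8.png",cv2.resize(im,None,fx=.76,fy=.76,interpolation=cv2.INTER_AREA))
```

```text
[0.46073478 0.13682965 0.10147609] [[ 0.998 -0.058 -0.   ]
 [-0.058 -0.998 -0.   ]
 [-0.     0.    -1.   ]]
```

View pics/c8.png

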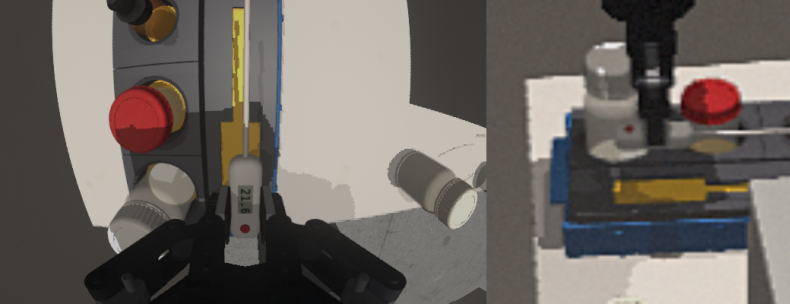

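The view shows the held thermometer with its probe at column 248 and the groove at column 237–240, so the slot is a few mm further left. I'll compute the offset.

Run:
```python
from h import *
c=cal("wrist");w=cv2.imread("pics/c8.png");s=env.state();M=rot(s["tool_rot"]).as_matrix()
f=lambda p,z: (plane(c,np.array(p)/.76,z)-s["tcp_pos"])@M
h=cv2.cvtColor(w,cv2.COLOR_BGR2HSV)
for r in (12,30,50,70,90,125,140,150):
    m=np.where((h[r,215:270,0]>15)&(h[r,215:270,0]<35)&(h[r,215:270,1]>130))[0]+215
    print(r,m.min(),m.max(),f((m.min(),r),.037).round(4)[:2],f((m.max(),r),.037).round(4)[:2])
for p in((248,5),(248,40),(247,100),(247,150)): print(p,f(p,.099).round(4)[:2])
print(f((245,160),.109))
```

```text
12 233 243 [ 0.1387 -0.0107] [ 0.1386 -0.0021]
30 233 242 [ 0.1221 -0.0107] [ 0.122 -0.003]
50 233 242 [ 0.1041 -0.0107] [ 0.104 -0.003]
70 233 242 [ 0.0864 -0.0108] [ 0.0863 -0.003 ]
90 233 242 [ 0.0687 -0.0109] [ 0.0687 -0.003 ]
125 221 259 [ 0.0372 -0.0221] [0.0372 0.0122]
140 221 259 [ 0.023  -0.0225] [0.023  0.0125]
150 221 259 [ 0.0133 -0.0228] [0.0133 0.0127]
(248, 5) [0.1269 0.0015]
(248, 40) [0.1042 0.0015]
(247, 100) [0.067  0.0009]
(247, 150) [0.0344 0.001 ]
[ 0.03130126 -0.00029129 -0.00752715]
```

The rows are not in the units I measure in: shifts go in shares of 62.5 mm and turns go in units of 0.25 rad. I convert before sending: -0.004 m is -0.064, 0.001 m is 0.016.

Call:
send_path --increments '[0, 0, 0, 0.016, -0.064, 0.24, 0.015, 0, 0, 0, 0, 0, 0.24, 0.015, 0, 0, 0, 0, 0, 0.16, 0.015, 0, 0, 0, 0, 0, 0.096, 0.015, 0, 0, 0, 0, 0, 0, 0.015, 0, 0, 0, 0, 0, 0, 0.015]'

```text
clock: 25.72
tcp_pos: [0.4625, 0.1411, 0.0556]
tool_rot: [-0.0, 1.0, -0.029, 0.0]
ft_force: [-0.3, 0.5, 0.2]
width: 0.0194
grip_force: 59.4
```

Call:
send_path --increments '[0, 0, 0, 0, 0, 0.08, 0.015, 0, 0, 0, 0, 0, 0.064, 0.015, 0, 0, 0, 0, 0, 0, 0.015, 0, 0, 0, 0, 0, 0, 0.015]'

```text
clock: 26.22
tcp_pos: [0.4623, 0.1411, 0.0463]
tool_rot: [-0.0, 1.0, -0.029, 0.0]
ft_force: [0.3, 0.3, -0.9]
width: 0.0195
grip_force: 59.4
```

Converted, 0.0015 m is 0.024, 0.05 m is 0.8.

Call:
send_path --increments '[0, 0, 0, 0, 0, 0.024, 0.015, 0, 0, 0, 0, 0, 0, 0.034, 0, 0, 0, 0, 0, 0, 0.034, 0, 0, 0, 0, 0, 0, 0.034, 0, 0, 0, 0, 0, -0.24, 0.034, 0, 0, 0, 0, 0, -0.48, 0.034, 0, 0, 0, 0, 0, -0.72, 0.034, 0, 0, 0, 0, 0, -0.72, 0.034, 0, 0, 0, -0.56, 0.56, 0, 0.034, 0, 0, 0, -0.56, 0.8, 0, 0.034, 0, 0, 0, -0.16, 0.8, 0, 0.034, 0, 0, 0, 0, 0.8, 0, 0.034, 0, 0, 0, 0, 0.8, 0, 0.034, 0, 0, 0, 0, 0.8, 0, 0.034, 0, 0, 0, 0, 0.8, 0, 0.034, 0, 0, 0, 0, 0, 0, 0.034, 0, 0, 0, 0, 0, 0, 0.034]'

```text
clock: 28.35
tcp_pos: [0.3628, -0.1881, 0.1803]
tool_rot: [-0.0, 1.0, -0.029, 0.0]
ft_force: [-0.5, 0.6, 0.8]
width: 0.0343
grip_force: 0.0
```

Run:
```python
from h import *
s=env.state();print(s["tcp_pos"])
S,T=cal("side"),cal("top")
t=env.read_camera("top");w=env.read_camera("side")
a=cv2.resize(t[140:270,165:345],None,fx=2.2,fy=2.2,interpolation=cv2.INTER_CUBIC);b=cv2.resize(w[80:180,250:390],None,fx=2.8,fy=2.8,interpolation=cv2.INTER_CUBIC)
im=np.zeros((580,800,3),np.uint8);im[:a.shape[0],:a.shape[1]]=a;im[:b.shape[0],400:400+b.shape[1]]=b
d=cv2.resize(t[200:270,280:470],None,fx=4,fy=4);im[290:570,:760]=d;cv2.imwrite("pics/c9.png",im)
```

```text
[ 0.36281337 -0.18811835  0.18026179]
```

View pics/c9.png

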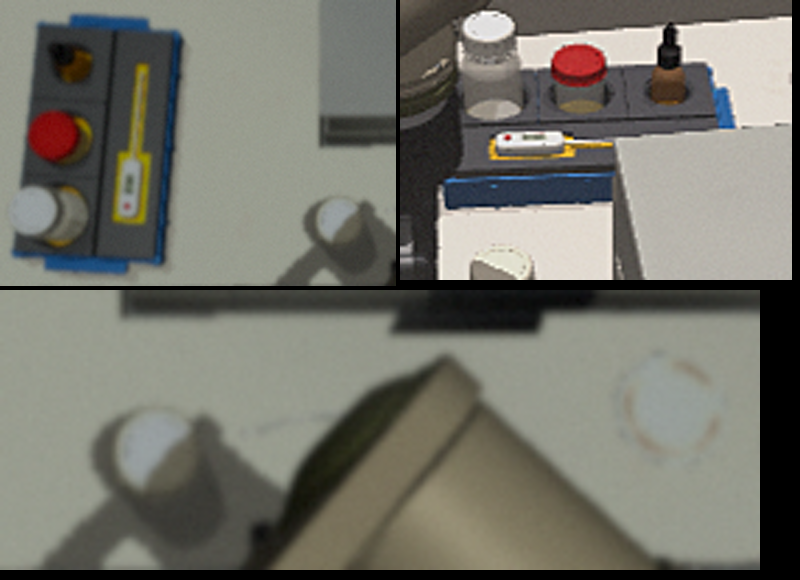

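The picture shows the bottle, red jar and dropper upright in their pockets and the thermometer in its slot, with the head in the wide end. The milk bottle is in place. One numeric height check, then I hand in.

Run:
```python
from h import *
S,T=cal("side"),cal("top")
g=lambda t,s:tri(T,(165+t[0]/2.2,140+t[1]/2.2),S,(250+(s[0]-400)/2.8,80+s[1]/2.8))
print("bottle",g((36,207),(490,24)),"jar",g((53,136),(579,58)),"therm",g((125,207),(508,138)))
```

```text
bottle (array([0.4350935 , 0.21260199, 0.12994881]), np.float64(0.0006641544747315969)) jar (array([0.51469785, 0.21314748, 0.08437946]), np.float64(0.004478117582699641)) therm (array([0.44083664, 0.14340632, 0.05161291]), np.float64(0.00314106563564461))
```

```bash
python3 -c "
from plant import env
print(env.close_job())"
```

```text
the job is handed in; nothing more can be done
None
```

I packed the carrier and handed the job in at about 28 s: the last pictures show the empty bottle, red jar and dropper upright in their pockets, the thermometer in its slot head-first in the wide end, and the milk bottle where it stood; I never touched the yellow jar, but the arm hid it in the last top view, and no verdict was printed.

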